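# Clamp a hardwood bar with the ratchet clamp

## Robot

A 7-joint arm with a two-finger parallel gripper is mounted at the origin on a cart in front of the work surface, level with it; the furniture and walls round the work are solid. World frame = base frame: x ahead of the robot, y to its left, z up, the work surface at z = 0. Lengths are in mm, angles in rad, forces in N, time in s.
With the tool pointing down it reaches from about 425 to 875 mm from the base axis. Payload 9.9 kg.
Tool frame: the origin (TCP) lies midway between the tips of the shut fingers; the grasp point (between the pads) lies 19 mm behind it; z points along the fingers, y is the direction in which the jaws open and shut (so a half turn about z gives the same grasp; the last joint's range is limited). The gripper opens to 85 mm and grips with 20 to 120 N. Pads are 22 mm wide; open, the fingers measure 114 mm over their backs; the gripper's body (76 mm by 85 mm) begins 54 mm behind the grasp point. The pads swing forward as they close: fully open they stand 13 mm farther back than shut.
Start: joints at [1.112, 0.576, 0.025, 1.437, -0.015, 1.129, -0.057], TCP at [247.113, -628.143, 231.289] pointing down, gripper open.
Joint ranges: [-2.76, 2.76], [-0.34, 2.15], [-1.52, 1.57], [0.19, 2.46], [-1.09, 4.23], [0.17, 1.99], [-2.82, 2.82]. Speed limits (rad/s): [2.22, 2.22, 3.01, 3.01, 3.14, 3.14, 3.14].

## Interface

Orientations are given as a unit quaternion [w, x, y, z].
In Python, from workcell import sensors, read_camera, camera_params, arm gives the robot as it stands.
- The arm moves only by the tool jog_arm, never from a script. Its argument "moves" is a list of rows, each a list of 7 numbers: the shift along the world's x, y, z in m, then the turn, a rotation vector about the world's x, y, z in degrees, then the closure, from -1 (fully open) to 1 (shut), so that 0 is half open. A call has 1 to 12 rows; each row shifts and turns the commanded pose from where the row before left it; what a row does not reach is not made up. A row lasts 1/10 s, in which the tool goes at most 50 mm and 8.59 degrees, less where a joint would pass 70% of its speed; a pose out of reach is approached as far as the arm can. A call is refused whole if a number of a shift passes 0.05 or a number of a turn 8.59, either way. A call with a gripper value outside its range is refused whole. The fingers move at their own pace and stop on an object; "force" is the grip in N (left out, the last holds). Time passes only in rows, so rows that do not move let the fingers close. It gives the time, the measured TCP pose, the force and the opening at its end, in the units of the state.
- sensors.get_obs(): the state, without advancing time (a new reading comes with each control period).
- read_camera(name): name is "side" or "top"; returns the picture (384x512x3 uint8, red, green, blue); there is no depth.
- camera_params(name): a dict with "camera_matrix" (3x3 intrinsics, pixels), "pose" (4x4, takes a point from camera to world coordinates). Camera axes: x right, y up, looking along -z (the intrinsics and any distortion apply to the point x, -y, -z); pixel columns grow to the right and rows downward; lengths in mm; the calibration is good to about 2 mm. A picture is of the moment at which its call begins. camera_params takes no time and is no camera call.
- arm.hand_in(): hands the job in, once; it reports no verdict.
The state is a dict: "time": time; "joint_positions": joint angles; "joint_vel": joint speeds; "effort": joint torques, N m; "eef_pos": TCP position; "tool_rot": TCP orientation; "force": force on the tool from outside, world axes, zero at the start; "wrist_torque": the same for the moment, N m; "grip_width": finger opening in mm.
Only numpy, scipy, OpenCV 4.12 (cv2) and the standard library are available. Lean on these libraries where they do the work, as an engineer would, in place of code of your own. Each camera call takes 0.05 s, during which the arm holds its last target.

## Task

The hardwood bar lying between the jaws of the grey ratchet clamp must be held firm. Flip the orange direction lever on the handle over from the red dot (loosen) to the green dot (tighten), then work the handle to and fro by its wooden knob until the tightening stroke comes up solid against the clamp's stop, and let go. Leave the brass can, the green-capped jar and the findings tin where they stand.

Things in the scene. Friction and masses are not known exactly. Their poses are not given: they have to be found in the camera images.
- clamp: Grey ratchet clamp fixed to the bench: base plate 105 x 195 x 12 mm, gear case 80 x 72 mm up to 40 mm, dark ratchet head and handle on top. Origin: on the bench, on the upright handle axis. Own axes: z up; the handle at joint 0 points along +y; jaws and bar lie on the -y side (bar's middle 103 mm from the axis). In the room the handle points to the robot's right, +-12 deg.
- handle (a joint): Handle angle about its upright axis, rad: 0 = along the clamp's +y, growing clockwise seen from above, end stops at -0.7 and +0.7. Clockwise is the tightening stroke. It stays where it is left (0.2 N m of friction). Arm 22 mm wide, top 62 mm above the bench.
- pawl (a joint): Direction lever's angle to the handle, rad, growing clockwise from above, -0.24 to 0.24. Negative = at the red dot (loosen: counter-clockwise strokes open the jaw), positive = at the green dot (tighten). An over-centre spring snaps it to the side it leans to; it then reads 0.11 to 0.24 in size. About 1.5 N sideways on the nub flips it; the handle's friction holds the handle still meanwhile.
- lever_top (a point): Centre of the top of the lever's orange nub: upright, 12 mm across, 67 to 93 mm above the bench, 98 mm from the handle axis, 9 mm to one or other side of the handle's middle line. Under it a brass lever bar (9 mm wide, top 69 mm) and a 60 mm wide plate (top 61 mm) with the red and green dots 23.5 mm off the middle line. Push it sideways, clockwise about the handle axis, from red to green.
- knob_top (a point): Centre of the top of the wooden knob at the handle's end: upright, 23 mm across, spins freely, 64 to 108 mm above the bench, 155 mm from the handle axis; under it the handle's round end (26 mm across, top 63 mm). With the lever at green a clockwise stroke takes 4 to 6 N here (a tooth taking up may knock briefly, up to 15 N), the clicking return 2 to 3 N. At the screw's stop the handle stops clockwise and keeps pushing back, 7 N or more.
- axis (a point): Point on the handle axis, 54 mm above the bench (under side of the ratchet head, 82 mm across). The head turns the hidden clamp screw, which needs 1.9 to 2.6 rad clockwise in all (not known beforehand): two to five full strokes, as one tooth is 0.52 rad and up to that much of each stroke is lost. The screw is self-locking: it stays tight when the handle is let go or swung back.
- pad: Cork-faced spring pad (80 mm wide, 30 mm high) of the moving jaw. Origin: lower middle of its cork face. The screw moves it 5 mm per rad toward the bar; once it touches, springs behind it take up the rest, so its place does not tell how tight it is. With the screw at its stop it presses the bar with about 40 N; half a tooth short of that clearly less.
- bar: Reddish-brown hardwood bar 18 x 85 x 26 mm lying on the clamp's base plate (12 mm above the bench) between the fixed jaw and the pad, with a few mm of play. Origin: centre of its underside; long axis = its y. It need not be touched.
- brass_can: Brass-coloured can, 36 mm across, 64 mm high, standing behind the jaws. Origin: centre of its underside. Leave alone.
- green_jar_b: White jar with green cap, 36 mm across, 56 mm high, beside the clamp. Origin: centre of its underside. Leave alone.
- findings_tin: Round open findings tin, dark rim, brown inside with silver rings in it, 66 mm across, 37 mm high, beside the clamp. Origin: centre of its underside. Leave alone.
Things that resemble listed ones, but are neither listed nor needed, are in the scene too. What is shaped like the bar but pink is not meant.

How it is judged:
By the outcome, as a careful person would: the job done as asked, in the order asked, and still so for the second after the job is handed in, with the robot touching nothing.
It also fails if it takes over 66 s, if anything falls off the work surface, if the arm or the gripper's body presses on something with over 40 N, if the wrist force passes 120 N, or if a joint passes its speed limit or range.

## Working session

There is one attempt and no reset: what is moved stays moved. The work goes in short steps, Python scripts to look and compute and a tool call to move; the robot and the scene stay as the last step left them, time stands still between calls to the robot, and variables do not carry over. Pictures are saved under pics/ and viewed, and the job is handed in when it is done.

Besides the shell and the picture viewer there is one more tool, called after "Call:" as name(argument=value, ...) on one line, values as JSON. jog_arm: Moves the arm, as the interface text tells. Its arguments: {"type":"object","properties":{"moves":{"type":"array","items":{"type":"array","items":{"type":"number"}}},"force":{"type":"number"}},"required":["moves"]}

```bash
ls; mkdir -p pics; python3 - <<'E'
from workcell import sensors, read_camera, camera_params, arm
import cv2
for n in ("side","top"):
    im=read_camera(n); cv2.imwrite(f"pics/{n}0.png",cv2.resize(im[:,:,::-1],None,fx=1.5,fy=1.5,interpolation=cv2.INTER_CUBIC)); cv2.imwrite(f"pics/raw_{n}0.png",im[:,:,::-1])
    p=camera_params(n); print(n,p)
print(sensors.get_obs())
E
```

```text
pics
side {'camera_matrix': array([[392.92381268,   0.        , 253.90105103],
       [  0.        , 392.92381268, 190.97419349],
       [  0.        ,   0.        ,   1.        ]]), 'pose': array([[-8.52636808e-01,  3.51482545e-01, -3.86614142e-01,
         1.67286372e+02],
       [-5.22500906e-01, -5.76119552e-01,  6.28553153e-01,
         3.98806385e+02],
       [-1.81050387e-03,  7.37933793e-01,  6.74870683e-01,
         6.76684965e+02],
       [ 0.00000000e+00,  0.00000000e+00,  0.00000000e+00,
         1.00000000e+00]])}
top {'camera_matrix': array([[408.40837978,   0.        , 256.10482256],
       [  0.        , 408.40837978, 196.17624917],
       [  0.        ,   0.        ,   1.        ]]), 'pose': array([[-7.91987839e-03,  9.88774687e-01, -1.49204200e-01,
         3.84250871e+02],
       [-9.99963655e-01, -7.36019491e-03,  4.30293604e-03,
        -1.15405636e+02],
       [ 3.15646224e-03,  1.49232856e-01,  9.88797043e-01,
         9.55282096e+02],
       [ 0.00000000e+00,  0.00000000e+00,  0.00000000e+00,
         1.00000000e+00]])}
{'time': 0.1, 'joint_positions': array([ 1.11218629,  0.57649266,  0.02481589,  1.43779565, -0.01499356,
        1.12901374, -0.05648998]), 'joint_vel': array([-3.96231428e-04,  1.29231724e-03,  3.63375623e-04, -3.07366878e-03,
        1.01776915e-04, -5.02077139e-05, -1.24684433e-03]), 'effort': array([ 2.78499778e-03, -7.67310119e+01,  2.25625947e+00, -2.86606050e+01,
        1.56256993e-02,  8.69256270e-03,  1.40739422e-05]), 'eef_pos': array([ 246.99128833, -627.76019599,  230.50819489]), 'tool_rot': array([-7.42255608e-04,  9.82484015e-01,  1.86345321e-01, -1.75300227e-04]), 'force': array([-1.30980366, -0.35546279, -0.23206637]), 'wrist_torque': array([-0.01980247,  0.0217984 , -0.02079582]), 'grip_width': 85.35864408675445}
```

View pics/side0.png

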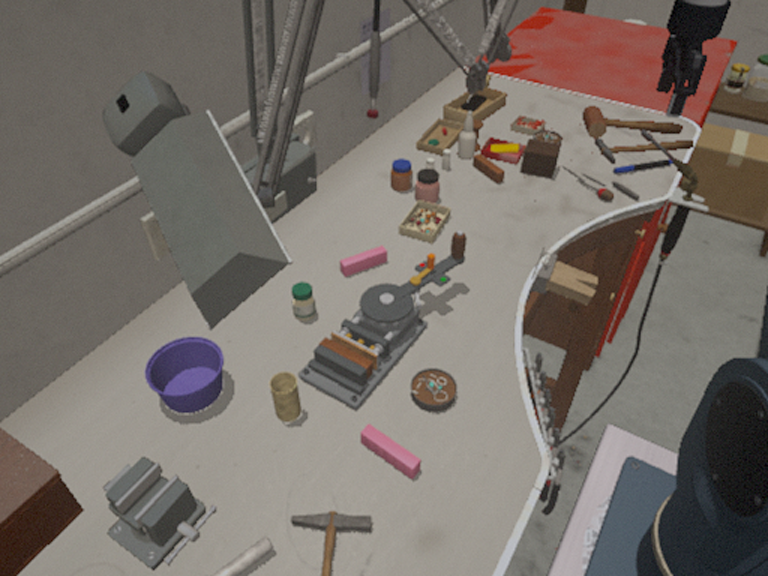

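View pics/top0.png

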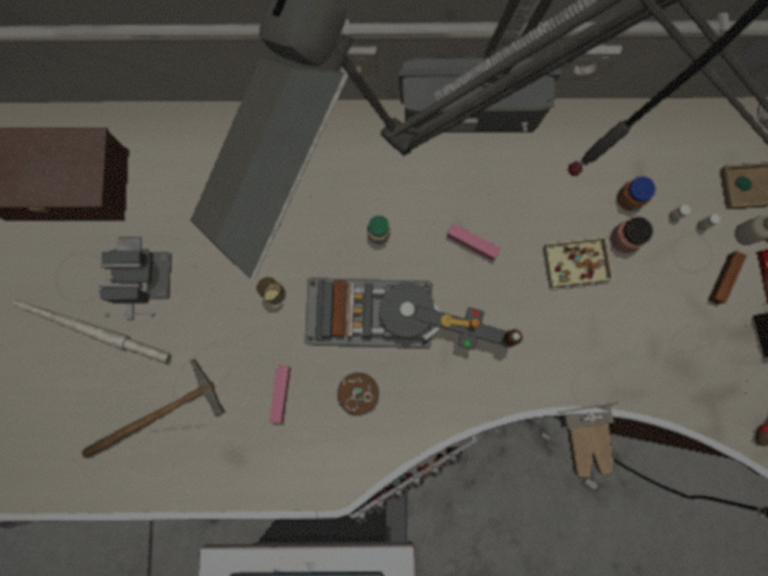

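```bash
cat > h.py <<'E'
import numpy as np, cv2
from workcell import sensors, read_camera, camera_params, arm
def ray(n,uv):
    p=camera_params(n); K=p["camera_matrix"]; T=p["pose"]
    d=np.linalg.inv(K)@np.array([uv[0],uv[1],1.]); d=np.array([d[0],-d[1],-d[2]])
    return T[:3,3], T[:3,:3]@d
def onz(n,uv,z):
    o,d=ray(n,uv); return o+d*(z-o[2])/d[2]
def proj(n,P):
    p=camera_params(n); K=p["camera_matrix"]; T=p["pose"]
    c=T[:3,:3].T@(np.asarray(P,float)-T[:3,3]); c=np.array([c[0],-c[1],-c[2]]); q=K@c
    return q[:2]/q[2]
def tri(ua,ub):
    A=np.zeros((3,3));b=np.zeros(3)
    for n,u in(("side",ua),("top",ub)):
        o,d=ray(n,u); d=d/np.linalg.norm(d); M=np.eye(3)-np.outer(d,d); A+=M;b+=M@o
    X=np.linalg.solve(A,b); return X,[np.round(proj(n,X)-u,1) for n,u in(("side",ua),("top",ub))]
def crop(n,u0,v0,u1,v1,f,name,im=None):
    if im is None: im=cv2.imread(f"pics/raw_{n}0.png")
    cv2.imwrite(f"pics/{name}.png",cv2.resize(im[v0:v1,u0:u1],None,fx=f,fy=f,interpolation=cv2.INTER_CUBIC))
E
python3 - <<'E'
from h import *
crop("top",190,170,360,260,4.5,"ctop")
crop("side",190,140,330,280,4,"cside")
E
```

```text
(no output)
```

View pics/ctop.png

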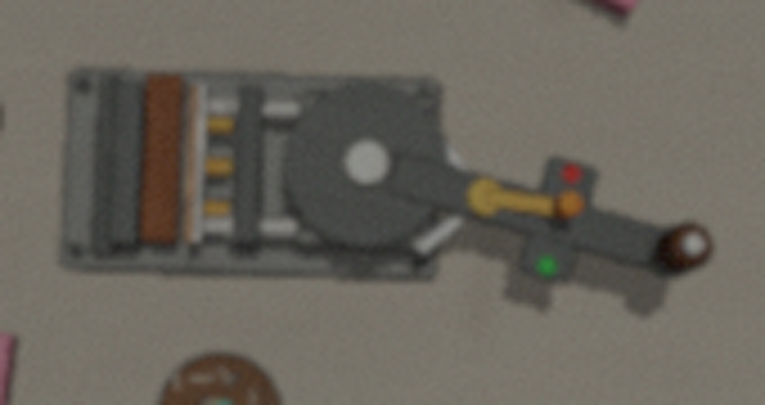

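View pics/cside.png

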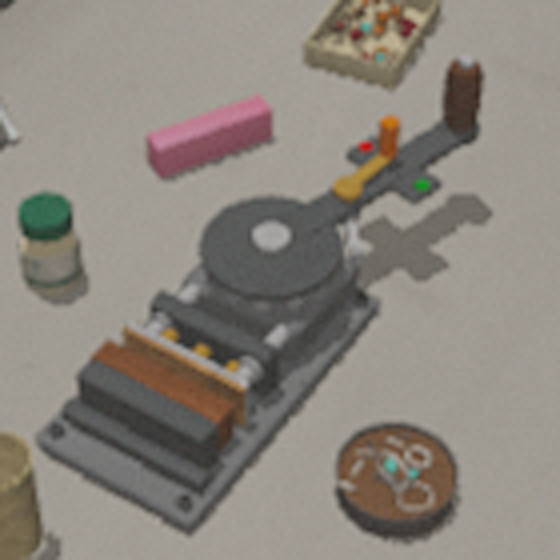

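```bash
python3 - <<'E'
from h import *
def hue(n,lo,hi,box):
    im=cv2.imread(f"pics/raw_{n}0.png"); hsv=cv2.cvtColor(im,cv2.COLOR_BGR2HSV)
    m=cv2.inRange(hsv,np.array(lo),np.array(hi)); z=np.zeros_like(m); u0,v0,u1,v1=box; z[v0:v1,u0:u1]=m[v0:v1,u0:u1]
    _,_,s,c=cv2.connectedComponentsWithStats(z); return [(np.round(c[i],1),s[i][:5]) for i in range(1,len(s)) if s[i][4]>2]
t=lambda x,y:(x/4.5+190-.4,y/4.5+170-.4); s=lambda x,y:(x/4+190-.4,y/4+140-.4)
for nm,a,b,z in (("knob",s(463,64),t(693,243),108),("nub",s(389,120),t(571,203),93),("axis",s(271,236),t(367,162),70),("red",s(366,147),t(571,174),61),("green",s(423,185),t(547,265),61)):
    X,e=tri(a,b); print(nm,X.round(1),e,"top@z",onz("top",b,z).round(1),"side@z",onz("side",a,z).round(1))
for nm,c in (("bl",(65,268)),("br",(433,277)),("tr",(440,80)),("tl",(70,70))): print(nm,onz("top",t(*c),12).round(1))
print("orange",hue("top",(5,150,120),(18,255,255),(300,200,340,235)))
for nm,n,uv,z in (("can","side",(286/1.5,380/1.5),64),("can","top",(268/1.5,287/1.5),64),("jar","top",(378/1.5,225/1.5),56),("tin","top",(358/1.5,393/1.5),37)): print(nm,n,onz(n,uv,z).round(0))
E
```

```text
knob [ 453.3 -300.3  108.5] [array([0.1, 0. ]), array([-0. , -0.1])] top@z [ 453.1 -300.5  108. ] side@z [ 453.8 -300.8  108. ]
nub [ 473.7 -246.7   94.4] [array([0.1, 0. ]), array([-0. , -0.1])] top@z [ 473.6 -247.    93. ] side@z [ 474.6 -248.2   93. ]
axis [ 497.2 -152.2   66.1] [array([-0., -0.]), array([0., 0.])] top@z [ 496.8 -152.    70. ] side@z [ 495.  -148.7   70. ]
red [ 490.8 -252.2   62.2] [array([-0.1, -0. ]), array([0.1, 0.1])] top@z [ 491.2 -252.3   61. ] side@z [ 491.2 -253.6   61. ]
green [ 446.1 -239.3   62.1] [array([-0.3, -0. ]), array([0.1, 0.3])] top@z [ 446.8 -239.2   61. ] side@z [ 446.  -240.7   61. ]
bl [450.5   1.2  12. ]
br [ 444.5 -187.4   12. ]
tr [ 546.9 -193.    12. ]
tl [ 5.536e+02 -3.000e-01  1.200e+01]
orange [(array([316.5, 214.7]), array([315, 213,   4,   4,  14], dtype=int32))]
can side [530.  48.  64.]
can top [531.  52.  64.]
jar top [ 626. -111.   56.]
tin top [375. -80.  37.]
```

Call:
jog_arm(moves=[[0.022, 0.031, -0.005, 0, 0, 4.3, 1], [0.022, 0.031, -0.005, 0, 0, 4.3, 1], [0.022, 0.031, -0.005, 0, 0, 4.3, 1], [0.022, 0.031, -0.005, 0, 0, 4.3, 1], [0.022, 0.031, -0.005, 0, 0, 4.3, 1], [0.022, 0.031, -0.005, 0, 0, 4.3, 1], [0.022, 0.031, -0.005, 0, 0, 4.3, 1], [0.022, 0.031, -0.005, 0, 0, 4.3, 1], [0.022, 0.031, -0.005, 0, 0, 4.3, 1], [0.022, 0.031, -0.005, 0, 0, 4.3, 1], [0.022, 0.031, -0.005, 0, 0, 4.3, 1], [0.019, 0.029, -0.005, 0, 0, 4.3, 1]], force=25)

```text
time: 1.3
eef_pos: [509.0, -256.4, 170.9]
tool_rot: [-0.0, 0.802, 0.597, 0.0]
force: [0.3, -0.0, 0.7]
grip_width: 0.1
```

Call:
jog_arm(moves=[[0, 0, -0.02, 0, 0, 0, 1], [0, 0, -0.02, 0, 0, 0, 1], [0, 0, -0.02, 0, 0, 0, 1], [0, 0, -0.02, 0, 0, 0, 1], [0, 0, -0.013, 0, 0, 0, 1], [0, 0, 0, 0, 0, 0, 1]])

```text
time: 1.9
eef_pos: [507.0, -257.7, 76.6]
tool_rot: [-0.001, 0.803, 0.595, -0.001]
force: [-0.0, -0.4, 1.1]
grip_width: 0.3
```

```bash
python3 - <<'E'
from h import *
for n,b in (("top",(260,170,380,260)),("side",(240,120,340,220))):
    im=read_camera(n)[:,:,::-1]; crop(n,*b,5,"n1"+n,im)
o=sensors.get_obs(); print(o["eef_pos"],o["force"])
E
```

```text
[ 508.21450959 -258.18979207   78.51442513] [ 0.12765985 -0.44801508  1.42594931]
```

View pics/n1top.png

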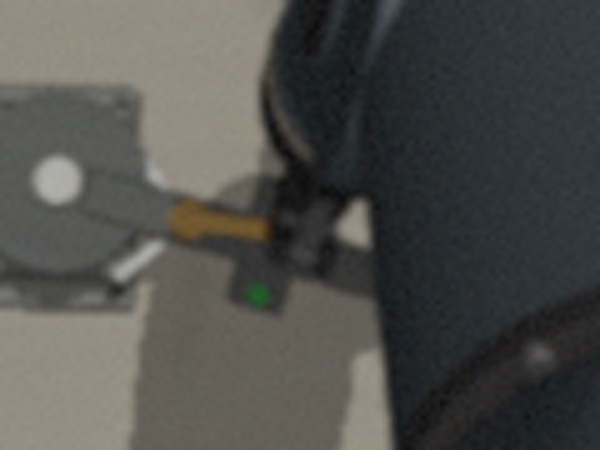

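View pics/n1side.png

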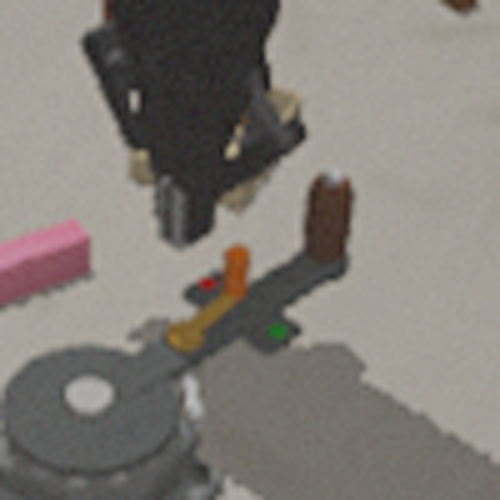

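The side view shows the shut fingertips (crop 185,230) standing on the red side of the orange nub (crop 237,258), clear of the plate. Next I push the nub clockwise.

Call:
jog_arm(moves=[[-0.005, 0.0015, 0, 0, 0, 0, 1], [-0.005, 0.0015, 0, 0, 0, 0, 1], [-0.004, 0.001, 0, 0, 0, 0, 1], [-0.004, 0.001, 0, 0, 0, 0, 1], [-0.004, 0.001, 0, 0, 0, 0, 1], [-0.004, 0.001, 0, 0, 0, 0, 1], [0, 0, 0, 0, 0, 0, 1]])

```text
time: 2.7
eef_pos: [481.3, -251.0, 78.3]
tool_rot: [-0.0, 0.804, 0.595, -0.0]
force: [-0.1, 0.5, 0.1]
grip_width: 0.1
```

```bash
python3 - <<'E'
from h import *
n="side"; im=read_camera(n)[:,:,::-1]; crop(n,240,120,340,220,5,"n2"+n,im)
o=sensors.get_obs(); print(o["eef_pos"],o["force"])
E
```

```text
[ 481.76004192 -251.04342245   78.30193716] [-0.39037794  0.39358812 -0.33714519]
```

View pics/n2side.png

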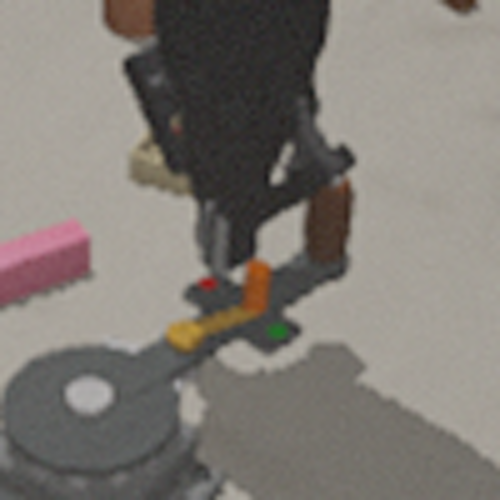

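Call:
jog_arm(moves=[[-0.003, 0.001, 0, 0, 0, 0, 1], [-0.003, 0.001, 0, 0, 0, 0, 1], [0, 0, 0, 0, 0, 0, 1]])

```text
time: 3.05
eef_pos: [476.0, -249.0, 78.3]
tool_rot: [0.0, 0.803, 0.595, 0.0]
force: [1.5, -0.3, 0.3]
grip_width: 0.0
```

Call:
jog_arm(moves=[[0.01, -0.003, 0, 0, 0, 0, 1], [0.01, -0.003, 0.01, 0, 0, 0, 1], [0.005, -0.005, 0.035, 0, 0, 0, 0.6], [0, -0.02, 0.03, 0, 0, 0, 0]])

```text
time: 3.45
eef_pos: [503.0, -278.1, 154.3]
tool_rot: [-0.001, 0.802, 0.597, 0.001]
force: [-0.0, -0.5, -0.4]
grip_width: 28.0
```

```bash
python3 - <<'E'
from h import *
for n,b in (("top",(260,170,380,260)),("side",(240,120,340,220))):
    im=read_camera(n)[:,:,::-1]; crop(n,*b,5,"n3"+n,im)
o=sensors.get_obs(); print(o["eef_pos"],o["force"],o["grip_width"])
E
```

```text
[ 503.52160892 -283.91943356  157.07017878] [ 0.0926652  -0.63031981 -0.20385763] 42.12109899694452
```

View pics/n3side.png

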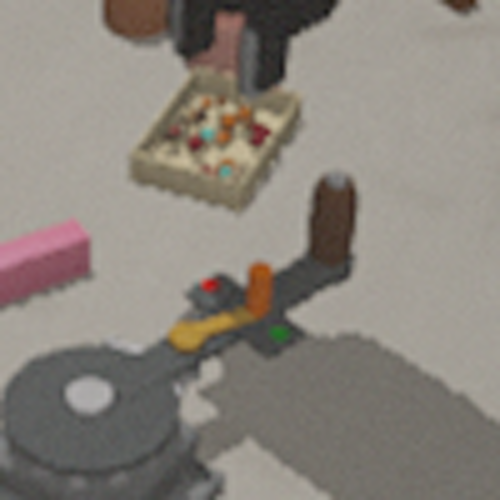

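View pics/n3top.png

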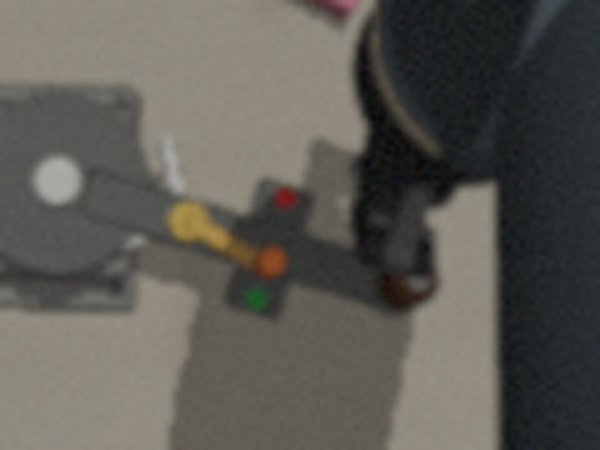

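```bash
python3 - <<'E'
from h import *
k=onz("side",(338/5+240-.4,181/5+120-.4),108); print(k)
A=np.array([497.2,-152.2]); d=k[:2]-A; print(np.hypot(*d),np.arctan2(-d[0],-d[1]))
for a in (.2,.288,.31,.35,.733,-.667): print(a, A+155*np.array([-np.sin(a),-np.cos(a)]))
E
```

```text
[ 449.66091524 -302.41501774  108.        ]
157.55797705626298 0.3065008225773031
0.2 [ 466.40625373 -304.11031957]
0.288 [ 453.17454916 -300.81614878]
0.31 [ 449.91591135 -299.81170333]
0.35 [ 444.05083984 -297.80277049]
0.733 [ 393.48916614 -267.39141869]
-0.667 [ 593.08791833 -273.98056955]
```

Call:
jog_arm(moves=[[-0.027, -0.008, 0, 0, 0, 0, -0.3], [-0.027, -0.008, 0, 0, 0, 0, -0.3], [0, 0, 0, 0, 0, 0, -0.3], [0, 0, 0, 0, 0, 0, -0.3]])

```text
time: 3.95
eef_pos: [447.2, -296.3, 153.1]
tool_rot: [-0.0, 0.804, 0.595, 0.0]
force: [0.4, 0.3, 0.9]
grip_width: 55.4
```

```bash
python3 - <<'E'
from h import *
for n,b in (("side",(240,100,340,220)),):
    im=read_camera(n)[:,:,::-1]; crop(n,*b,5,"n4"+n,im)
o=sensors.get_obs(); print(o["eef_pos"],o["force"],o["grip_width"])
E
```

```text
[ 447.93623073 -295.94296476  153.15669292] [-0.02871806 -0.38460315  0.69306594] 55.8488166823754
```

View pics/n4side.png

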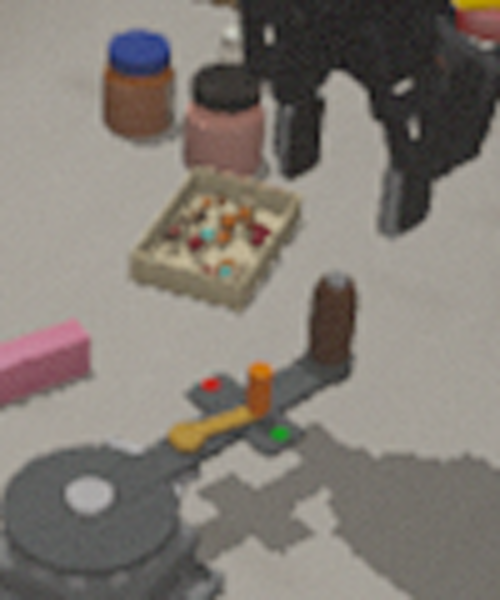

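The open fingers straddle the knob (top at crop 336,280) and the lever sits on the green side. Next: descend and grip.

Call:
jog_arm(moves=[[0.002, -0.004, -0.02, 0, 0, 0, -0.3], [0, 0, -0.02, 0, 0, 0, -0.3], [0, 0, -0.02, 0, 0, 0, -0.3], [0, 0, -0.02, 0, 0, 0, -0.3], [0, 0, 0, 0, 0, 0, 0.2], [0, 0, 0, 0, 0, 0, 0.6], [0, 0, 0, 0, 0, 0, 0.6], [0, 0, 0, 0, 0, 0, 0.6]], force=25)

```text
time: 4.8
eef_pos: [449.8, -299.8, 73.8]
tool_rot: [0.0, 0.803, 0.596, 0.0]
force: [1.2, 2.2, -5.0]
grip_width: 22.3
```

```bash
cat >> h.py <<'E'
A=np.array([497.2,-152.2])
def arc(a0,a1,n,R=155,c=0.6):
    a=np.linspace(a0,a1,n+1); P=np.round((A+R*np.stack([-np.sin(a),-np.cos(a)],1))/1000,4)
    return [[round(x,4) for x in (P[i+1]-P[i])]+[0,0,0,round(-np.degrees(a[i+1]-a[i]),1),c] for i in range(n)]
E
python3 - <<'E'
from h import *
print(arc(.305,-.63,11)); print(arc(-.63,.70,24)); print(arc(.70,-.63,12))
E
```

```text
[[np.float64(0.0127), np.float64(-0.0035), 0, 0, 0, np.float64(4.9), 0.6], [np.float64(0.0129), np.float64(-0.0023), 0, 0, 0, np.float64(4.9), 0.6], [np.float64(0.0132), np.float64(-0.0012), 0, 0, 0, np.float64(4.9), 0.6], [np.float64(0.0131), np.float64(-0.0001), 0, 0, 0, np.float64(4.9), 0.6], [np.float64(0.0132), np.float64(0.001), 0, 0, 0, np.float64(4.9), 0.6], [np.float64(0.013), np.float64(0.0021), 0, 0, 0, np.float64(4.9), 0.6], [np.float64(0.0127), np.float64(0.0033), 0, 0, 0, np.float64(4.9), 0.6], [np.float64(0.0125), np.float64(0.0043), 0, 0, 0, np.float64(4.9), 0.6], [np.float64(0.012), np.float64(0.0053), 0, 0, 0, np.float64(4.9), 0.6], [np.float64(0.0116), np.float64(0.0064), 0, 0, 0, np.float64(4.9), 0.6], [np.float64(0.0109), np.float64(0.0073), 0, 0, 0, np.float64(4.9), 0.6]]
[[np.float64(-0.0071), np.float64(-0.0049), 0, 0, 0, np.float64(-3.2), 0.6], [np.float64(-0.0073), np.float64(-0.0045), 0, 0, 0, np.float64(-3.2), 0.6], [np.float64(-0.0076), np.float64(-0.004), 0, 0, 0, np.float64(-3.2), 0.6], [np.float64(-0.0078), np.float64(-0.0037), 0, 0, 0, np.float64(-3.2
[... 1694 characters left out ...]
0.0071), 0, 0, 0, np.float64(6.4), 0.6], [np.float64(0.0164), np.float64(-0.0052), 0, 0, 0, np.float64(6.4), 0.6], [np.float64(0.0168), np.float64(-0.0035), 0, 0, 0, np.float64(6.4), 0.6], [np.float64(0.0171), np.float64(-0.0015), 0, 0, 0, np.float64(6.4), 0.6], [np.float64(0.0171), np.float64(0.0003), 0, 0, 0, np.float64(6.4), 0.6], [np.float64(0.0171), np.float64(0.0023), 0, 0, 0, np.float64(6.4), 0.6], [np.float64(0.0166), np.float64(0.0041), 0, 0, 0, np.float64(6.4), 0.6], [np.float64(0.0161), np.float64(0.0059), 0, 0, 0, np.float64(6.4), 0.6], [np.float64(0.0154), np.float64(0.0077), 0, 0, 0, np.float64(6.4), 0.6], [np.float64(0.0144), np.float64(0.0094), 0, 0, 0, np.float64(6.4), 0.6]]
```

Call:
jog_arm(moves=[[0.0125, -0.0035, 0, 0, 0, 4.9, 0.6], [0.013, -0.0025, 0, 0, 0, 4.9, 0.6], [0.013, -0.001, 0, 0, 0, 4.9, 0.6], [0.013, 0, 0, 0, 0, 4.9, 0.6], [0.013, 0.001, 0, 0, 0, 4.9, 0.6], [0.013, 0.002, 0, 0, 0, 4.9, 0.6], [0.013, 0.0035, 0, 0, 0, 4.9, 0.6], [0.0125, 0.0045, 0, 0, 0, 4.9, 0.6], [0.012, 0.0055, 0, 0, 0, 4.9, 0.6], [0.0115, 0.0065, 0, 0, 0, 4.9, 0.6], [0.011, 0.0075, 0, 0, 0, 4.9, 0.6], [0, 0, 0, 0, 0, 0, 0.6]])

```text
time: 6.0
eef_pos: [588.5, -276.5, 73.8]
tool_rot: [0.001, 0.445, 0.895, 0.0]
force: [3.2, -2.3, -4.3]
grip_width: 21.8
```

```bash
cat >> h.py <<'E'
def st():
    o=sensors.get_obs(); d=o["eef_pos"][:2]-A; q=o["tool_rot"]; a=np.arctan2(-d[0],-d[1])
    f=o["force"]; print("t",round(o["time"],2),"p",o["eef_pos"].round(1),"R",np.hypot(*d).round(1),"a",a.round(3),"joint",(a-.033).round(3),"yaw",np.degrees(2*np.arctan2(q[2],q[1])-np.pi/2).round(1),"want",np.degrees(-a).round(1),"F",f.round(1),"Ft(ccw+)",(f[0]*np.cos(a)-f[1]*np.sin(a)).round(1),"Frad(out+)",(-f[0]*np.sin(a)-f[1]*np.cos(a)).round(1),"w",o["grip_width"].round(1))
E
python3 - <<'E'
from h import *
st()
n="side"; im=read_camera(n)[:,:,::-1]; crop(n,190,100,340,280,3.3,"n5"+n,im)
st()
E
```

```text
Traceback (most recent call last):
  File "h.py", line 27, in st
    f=o["force"]; print("t",round(o["time"],2),"p",o["eef_pos"].round(1),"R",np.hypot(*d).round(1),"a",a.round(3),"joint",(a-.033).round(3),"yaw",np.degrees(2*np.arctan2(q[2],q[1])-np.pi/2).round(1),"want",np.degrees(-a).round(1),"F",f.round(1),"Ft(ccw+)",(f[0]*np.cos(a)-f[1]*np.sin(a)).round(1),"Frad(out+)",(-f[0]*np.sin(a)-f[1]*np.cos(a)).round(1),"w",o["grip_width"].round(1))
                                                                                                                                                                                                                                                                                                                                                                    ^^^^^^^^^^^^^^^^^^^^^
AttributeError: 'float' object has no attribute 'round'
```

```bash
sed -i 's/o\["grip_width"\].round(1)/round(o["grip_width"],1)/' h.py
python3 - <<'E'
from h import *
n="side"; im=read_camera(n)[:,:,::-1]; crop(n,190,100,340,280,3.3,"n5"+n,im)
st()
E
```

```text
t 6.05 p [ 587.9 -277.    73.9] R 154.3 a -0.629 joint -0.662 yaw 37.0 want 36.0 F [ 2.9 -1.8 -4. ] Ft(ccw+) 1.3 Frad(out+) 3.1 w 21.8
```

View pics/n5side.png

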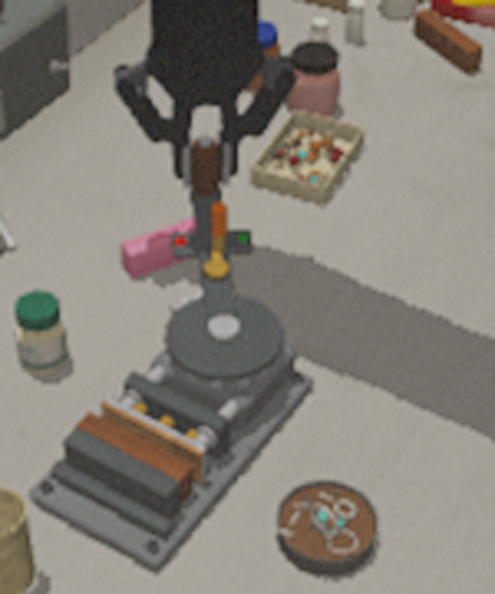

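Knob is held between the fingers (crop 205,165) and the lever is at green. First tightening stroke.

Call:
jog_arm(moves=[[-0.007, -0.0055, 0, 0, 0, -3.2, 0.6], [-0.0075, -0.005, 0, 0, 0, -3.2, 0.6], [-0.0075, -0.004, 0, 0, 0, -3.2, 0.6], [-0.008, -0.0035, 0, 0, 0, -3.2, 0.6], [-0.008, -0.003, 0, 0, 0, -3.2, 0.6], [-0.008, -0.003, 0, 0, 0, -3.2, 0.6], [-0.008, -0.0025, 0, 0, 0, -3.2, 0.6], [-0.0085, -0.002, 0, 0, 0, -3.2, 0.6], [-0.0085, -0.0015, 0, 0, 0, -3.2, 0.6], [-0.0085, -0.001, 0, 0, 0, -3.2, 0.6], [-0.0085, -0.0005, 0, 0, 0, -3.2, 0.6], [-0.0085, 0, 0, 0, 0, -3.2, 0.6]])

```text
time: 7.25
eef_pos: [490.8, -306.9, 73.8]
tool_rot: [0.0, 0.717, 0.697, 0.001]
force: [4.7, 5.4, -5.3]
grip_width: 21.8
```

```bash
python3 -c "
from h import *
st()"
```

```text
t 7.25 p [ 490.8 -306.9   73.8] R 154.8 a 0.042 joint 0.009 yaw -1.6 want -2.4 F [ 4.7  5.4 -5.3] Ft(ccw+) 4.5 Frad(out+) -5.6 w 21.8
```

Call:
jog_arm(moves=[[-0.0085, 0.001, 0, 0, 0, -3.2, 0.6], [-0.0085, 0.0015, 0, 0, 0, -3.2, 0.6], [-0.0085, 0.0015, 0, 0, 0, -3.2, 0.6], [-0.0085, 0.002, 0, 0, 0, -3.2, 0.6], [-0.0085, 0.002, 0, 0, 0, -3.2, 0.6], [-0.008, 0.0025, 0, 0, 0, -3.2, 0.6], [-0.008, 0.003, 0, 0, 0, -3.2, 0.6], [-0.008, 0.0035, 0, 0, 0, -3.2, 0.6], [-0.0075, 0.004, 0, 0, 0, -3.2, 0.6], [-0.0075, 0.0045, 0, 0, 0, -3.2, 0.6], [-0.007, 0.005, 0, 0, 0, -3.2, 0.6], [-0.007, 0.005, 0, 0, 0, -3.2, 0.6]])

```text
time: 8.45
eef_pos: [397.1, -271.4, 73.9]
tool_rot: [0.001, 0.906, 0.423, 0.002]
force: [10.6, 6.3, -11.3]
grip_width: 22.0
```

```bash
python3 -c "
from h import *
st()"
```

```text
t 8.45 p [ 397.1 -271.4   73.9] R 155.6 a 0.699 joint 0.666 yaw -40.0 want -40.0 F [ 10.6   6.3 -11.3] Ft(ccw+) 4.1 Frad(out+) -11.7 w 22.0
```

Call:
jog_arm(moves=[[0, 0, 0, 0, 0, 0, 0.36], [0, 0, 0, 0, 0, 0, 0.36], [0, 0, 0, 0, 0, 0, 0.36]])

```text
time: 8.75
eef_pos: [394.6, -273.3, 73.7]
tool_rot: [0.0, 0.906, 0.424, 0.0]
force: [-0.6, -0.4, 0.4]
grip_width: 27.6
```

```bash
python3 - <<'E'
from h import *
st()
n="side"; im=read_camera(n)[:,:,::-1]; crop(n,190,100,340,280,3.3,"n6"+n,im)
st()
E
```

```text
t 8.75 p [ 394.6 -273.3   73.7] R 158.7 a 0.703 joint 0.67 yaw -39.9 want -40.3 F [-0.6 -0.4  0.4] Ft(ccw+) -0.2 Frad(out+) 0.7 w 27.6
t 8.8 p [ 394.6 -273.3   73.6] R 158.7 a 0.703 joint 0.67 yaw -39.9 want -40.3 F [ 0.  -0.1  0.3] Ft(ccw+) 0.1 Frad(out+) 0.1 w 27.6
```

View pics/n6side.png

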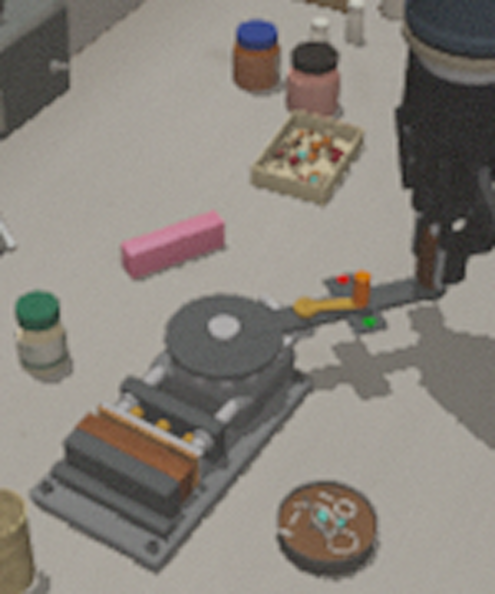

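Call:
jog_arm(moves=[[0.015, -0.009, 0, 0, 0, 6.5, 0.36], [0.0165, -0.0075, 0, 0, 0, 6.5, 0.36], [0.016, -0.007, 0, 0, 0, 6.5, 0.36], [0.017, -0.0055, 0, 0, 0, 6.5, 0.36], [0.0175, -0.0035, 0, 0, 0, 6.5, 0.36], [0.0175, -0.0015, 0, 0, 0, 6.5, 0.36], [0.0175, 0.0005, 0, 0, 0, 6.5, 0.36], [0.0175, 0.0025, 0, 0, 0, 6.5, 0.36], [0.017, 0.0045, 0, 0, 0, 6.5, 0.36], [0.0165, 0.0065, 0, 0, 0, 6.5, 0.36], [0.0155, 0.0085, 0, 0, 0, 6.5, 0.36], [0.0145, 0.01, 0, 0, 0, 6.5, 0.36]])

```text
time: 10.0
eef_pos: [592.5, -275.3, 73.2]
tool_rot: [-0.0, 0.436, 0.9, -0.001]
force: [-1.1, -1.3, 0.1]
grip_width: 27.3
```

```bash
python3 -c "
from h import *
st()"
```

```text
t 10.0 p [ 592.5 -275.3   73.2] R 155.7 a -0.659 joint -0.692 yaw 38.3 want 37.8 F [-1.1 -1.3  0.1] Ft(ccw+) -1.7 Frad(out+) 0.3 w 27.3
```

Call:
jog_arm(moves=[[-0.0075, -0.005, 0, 0, 0, -3.3, 0.36], [-0.0075, -0.005, 0, 0, 0, -3.3, 0.36], [-0.008, -0.0045, 0, 0, 0, -3.3, 0.36], [-0.008, -0.004, 0, 0, 0, -3.3, 0.36], [-0.0085, -0.0035, 0, 0, 0, -3.3, 0.36], [-0.0085, -0.003, 0, 0, 0, -3.3, 0.36], [-0.0085, -0.0025, 0, 0, 0, -3.3, 0.36], [-0.009, -0.002, 0, 0, 0, -3.3, 0.36], [-0.009, -0.001, 0, 0, 0, -3.3, 0.36], [-0.009, -0.001, 0, 0, 0, -3.3, 0.36], [-0.009, -0.0005, 0, 0, 0, -3.3, 0.36], [-0.009, 0, 0, 0, 0, -3.3, 0.36]])

```text
time: 11.2
eef_pos: [492.0, -306.6, 73.4]
tool_rot: [0.001, 0.717, 0.697, 0.001]
force: [4.6, -0.4, -3.8]
grip_width: 27.2
```

```bash
python3 -c "
from h import *
st()"
```

```text
t 11.2 p [ 492.  -306.6   73.4] R 154.5 a 0.034 joint 0.001 yaw -1.6 want -1.9 F [ 4.6 -0.4 -3.8] Ft(ccw+) 4.6 Frad(out+) 0.3 w 27.2
```

Call:
jog_arm(moves=[[-0.009, 0.0005, 0, 0, 0, -3.3, 0.36], [-0.009, 0.001, 0, 0, 0, -3.3, 0.36], [-0.009, 0.0015, 0, 0, 0, -3.3, 0.36], [-0.009, 0.002, 0, 0, 0, -3.3, 0.36]])

```text
time: 11.6
eef_pos: [456.2, -301.7, 73.5]
tool_rot: [0.001, 0.792, 0.61, 0.001]
force: [4.9, -0.7, -4.5]
grip_width: 27.4
```

```bash
python3 -c "
from h import *
st()"
```

```text
t 11.6 p [ 456.2 -301.7   73.5] R 155.0 a 0.268 joint 0.235 yaw -14.8 want -15.3 F [ 4.9 -0.7 -4.5] Ft(ccw+) 4.9 Frad(out+) -0.6 w 27.4
```

Call:
jog_arm(moves=[[-0.0085, 0.0025, 0, 0, 0, -3.3, 0.36], [-0.0085, 0.003, 0, 0, 0, -3.3, 0.36], [-0.0085, 0.0035, 0, 0, 0, -3.3, 0.36], [-0.008, 0.004, 0, 0, 0, -3.3, 0.36]])

```text
time: 12.0
eef_pos: [422.7, -289.0, 73.5]
tool_rot: [0.001, 0.857, 0.515, 0.001]
force: [5.2, -2.1, -3.6]
grip_width: 27.4
```

```bash
python3 -c "
from h import *
st()"
```

```text
t 12.0 p [ 422.7 -289.    73.5] R 155.7 a 0.498 joint 0.465 yaw -28.0 want -28.6 F [ 5.2 -2.1 -3.6] Ft(ccw+) 5.5 Frad(out+) -0.6 w 27.4
```

Call:
jog_arm(moves=[[-0.008, 0.005, 0, 0, 0, -3.3, 0.36], [-0.0075, 0.005, 0, 0, 0, -3.3, 0.36], [-0.007, 0.0055, 0, 0, 0, -3.3, 0.36], [-0.006, 0.0055, 0, 0, 0, -3.3, 0.36]])

```text
time: 12.4
eef_pos: [394.1, -268.3, 73.6]
tool_rot: [0.001, 0.911, 0.413, 0.001]
force: [4.0, -3.0, -3.8]
grip_width: 27.4
```

```bash
python3 -c "
from h import *
st()"
```

```text
t 12.4 p [ 394.1 -268.3   73.6] R 155.2 a 0.726 joint 0.693 yaw -41.2 want -41.6 F [ 4.  -3.  -3.8] Ft(ccw+) 5.0 Frad(out+) -0.5 w 27.4
```

Call:
jog_arm(moves=[[0.014, -0.011, 0, 0, 0, 6.6, 0.36], [0.015, -0.0095, 0, 0, 0, 6.6, 0.36], [0.016, -0.0075, 0, 0, 0, 6.6, 0.36], [0.017, -0.0055, 0, 0, 0, 6.6, 0.36], [0.0175, -0.0035, 0, 0, 0, 6.6, 0.36], [0.018, -0.0015, 0, 0, 0, 6.6, 0.36], [0.018, 0.0005, 0, 0, 0, 6.6, 0.36], [0.018, 0.0025, 0, 0, 0, 6.6, 0.36], [0.0175, 0.0045, 0, 0, 0, 6.6, 0.36], [0.017, 0.0065, 0, 0, 0, 6.6, 0.36], [0.016, 0.0085, 0, 0, 0, 6.6, 0.36], [0.015, 0.01, 0, 0, 0, 6.6, 0.36]])

```text
time: 13.6
eef_pos: [592.1, -274.3, 73.2]
tool_rot: [-0.0, 0.436, 0.9, -0.001]
force: [-1.2, -1.8, 1.1]
grip_width: 27.3
```

```bash
python3 - <<'E'
from h import *
n="side"; im=read_camera(n)[:,:,::-1]; crop(n,190,100,340,280,3.3,"n7"+n,im)
st()
E
```

```text
t 13.65 p [ 593.7 -272.2   73.2] R 154.0 a -0.677 joint -0.71 yaw 38.9 want 38.8 F [-4.2 -4.9  1.3] Ft(ccw+) -6.3 Frad(out+) 1.2 w 27.1
```

View pics/n7side.png

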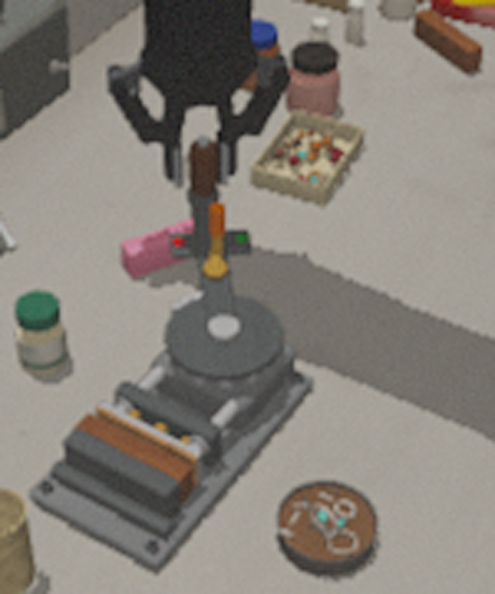

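Call:
jog_arm(moves=[[-0.004, -0.0035, 0, 0, 0, -1.8, 0.36], [-0.004, -0.003, 0, 0, 0, -1.8, 0.36], [-0.004, -0.003, 0, 0, 0, -1.8, 0.36], [-0.004, -0.003, 0, 0, 0, -1.8, 0.36], [-0.004, -0.0025, 0, 0, 0, -1.8, 0.36], [-0.0045, -0.0025, 0, 0, 0, -1.8, 0.36]])

```text
time: 14.25
eef_pos: [567.3, -291.0, 73.5]
tool_rot: [0.0, 0.521, 0.853, 0.0]
force: [1.1, 0.5, -0.6]
grip_width: 27.5
```

```bash
python3 -c "
from h import *
st()"
```

```text
t 14.25 p [ 567.3 -291.    73.5] R 155.5 a -0.467 joint -0.5 yaw 27.2 want 26.8 F [ 1.1  0.5 -0.6] Ft(ccw+) 1.2 Frad(out+) 0.0 w 27.5
```

Call:
jog_arm(moves=[[-0.0045, -0.0025, 0, 0, 0, -1.8, 0.36], [-0.0045, -0.002, 0, 0, 0, -1.8, 0.36], [-0.0045, -0.002, 0, 0, 0, -1.8, 0.36], [-0.0045, -0.002, 0, 0, 0, -1.8, 0.36], [-0.0045, -0.0015, 0, 0, 0, -1.8, 0.36]])

```text
time: 14.75
eef_pos: [545.4, -300.7, 73.5]
tool_rot: [0.0, 0.586, 0.81, 0.0]
force: [5.4, 1.1, -2.2]
grip_width: 27.5
```

```bash
python3 -c "
from h import *
st()"
```

```text
t 14.75 p [ 545.4 -300.7   73.5] R 156.1 a -0.314 joint -0.347 yaw 18.2 want 18.0 F [ 5.4  1.1 -2.2] Ft(ccw+) 5.5 Frad(out+) 0.6 w 27.5
```

Call:
jog_arm(moves=[[-0.005, -0.001, 0, 0, 0, -1.8, 0.36], [-0.005, -0.001, 0, 0, 0, -1.8, 0.36], [-0.005, -0.001, 0, 0, 0, -1.8, 0.36], [-0.005, -0.001, 0, 0, 0, -1.8, 0.36]])

```text
time: 15.15
eef_pos: [525.9, -304.4, 73.4]
tool_rot: [0.001, 0.636, 0.772, 0.001]
force: [4.7, 0.9, -1.6]
grip_width: 27.6
```

```bash
python3 -c "
from h import *
st()"
```

```text
t 15.15 p [ 525.9 -304.4   73.4] R 154.8 a -0.187 joint -0.22 yaw 11.1 want 10.7 F [ 4.7  0.9 -1.6] Ft(ccw+) 4.8 Frad(out+) 0.0 w 27.6
```

Call:
jog_arm(moves=[[-0.005, -0.001, 0, 0, 0, -1.8, 0.36], [-0.005, -0.001, 0, 0, 0, -1.8, 0.36], [-0.005, -0.0005, 0, 0, 0, -1.8, 0.36], [-0.005, -0.0005, 0, 0, 0, -1.8, 0.36]])

```text
time: 15.55
eef_pos: [506.0, -307.4, 73.5]
tool_rot: [0.001, 0.683, 0.731, 0.001]
force: [5.8, 1.9, -2.9]
grip_width: 27.3
```

```bash
python3 -c "
from h import *
st()"
```

```text
t 15.55 p [ 506.  -307.4   73.5] R 155.5 a -0.057 joint -0.09 yaw 3.9 want 3.3 F [ 5.8  1.9 -2.9] Ft(ccw+) 5.9 Frad(out+) -1.6 w 27.3
```

Call:
jog_arm(moves=[[-0.005, 0, 0, 0, 0, -1.8, 0.36], [-0.005, 0, 0, 0, 0, -1.8, 0.36], [-0.005, 0.0005, 0, 0, 0, -1.8, 0.36], [-0.005, 0.0005, 0, 0, 0, -1.8, 0.36]])

```text
time: 15.95
eef_pos: [486.1, -306.8, 73.5]
tool_rot: [0.001, 0.728, 0.686, 0.001]
force: [4.5, -0.3, -3.7]
grip_width: 27.7
```

```bash
python3 -c "
from h import *
st()"
```

```text
t 15.95 p [ 486.1 -306.8   73.5] R 155.0 a 0.072 joint 0.039 yaw -3.4 want -4.1 F [ 4.5 -0.3 -3.7] Ft(ccw+) 4.5 Frad(out+) -0.1 w 27.7
```

Call:
jog_arm(moves=[[-0.005, 0.0005, 0, 0, 0, -1.8, 0.36], [-0.005, 0.0005, 0, 0, 0, -1.8, 0.36], [-0.005, 0.001, 0, 0, 0, -1.8, 0.36], [-0.005, 0.001, 0, 0, 0, -1.8, 0.36]])

```text
time: 16.35
eef_pos: [466.0, -303.9, 73.5]
tool_rot: [0.001, 0.769, 0.639, 0.001]
force: [5.2, -1.2, -4.1]
grip_width: 27.5
```

```bash
python3 -c "
from h import *
st()"
```

```text
t 16.35 p [ 466.  -303.9   73.5] R 154.9 a 0.203 joint 0.17 yaw -10.6 want -11.6 F [ 5.2 -1.2 -4.1] Ft(ccw+) 5.3 Frad(out+) 0.1 w 27.5
```

Call:
jog_arm(moves=[[-0.005, 0.001, 0, 0, 0, -1.9, 0.36], [-0.005, 0.0015, 0, 0, 0, -1.9, 0.36], [-0.0045, 0.0015, 0, 0, 0, -1.9, 0.36], [-0.0045, 0.0015, 0, 0, 0, -1.9, 0.36]])

```text
time: 16.75
eef_pos: [448.1, -298.9, 73.7]
tool_rot: [0.002, 0.81, 0.587, 0.001]
force: [11.3, -3.4, -10.1]
grip_width: 27.4
```

```bash
python3 -c "
from h import *
st()"
```

```text
t 16.75 p [ 448.1 -298.9   73.7] R 154.7 a 0.323 joint 0.29 yaw -18.2 want -18.5 F [ 11.3  -3.4 -10.1] Ft(ccw+) 11.8 Frad(out+) -0.4 w 27.4
```

Call:
jog_arm(moves=[[0, 0, 0, 0, 0, 0, 0.36], [0, 0, 0, 0, 0, 0, 0.36]])

```text
time: 16.95
eef_pos: [448.2, -298.9, 73.6]
tool_rot: [0.002, 0.809, 0.587, 0.001]
force: [8.3, -2.4, -5.9]
grip_width: 27.5
```

```bash
python3 -c "
from h import *
st()"
```

```text
t 16.95 p [ 448.2 -298.9   73.6] R 154.7 a 0.322 joint 0.289 yaw -18.1 want -18.5 F [ 8.3 -2.4 -5.9] Ft(ccw+) 8.6 Frad(out+) -0.4 w 27.5
```

Call:
jog_arm(moves=[[-0.0015, 0.0005, 0, 0, 0, -0.5, 0.36], [-0.0015, 0.0005, 0, 0, 0, -0.5, 0.36], [0, 0, 0, 0, 0, 0, 0.36]])

```text
time: 17.25
eef_pos: [446.5, -298.3, 73.7]
tool_rot: [0.003, 0.815, 0.58, 0.002]
force: [13.3, -4.0, -11.1]
grip_width: 26.9
```

```bash
python3 -c "
from h import *
st()"
```

```text
t 17.25 p [ 446.5 -298.3   73.7] R 154.7 a 0.334 joint 0.301 yaw -19.1 want -19.2 F [ 13.3  -4.  -11.1] Ft(ccw+) 13.9 Frad(out+) -0.6 w 26.9
```

Call:
jog_arm(moves=[[-0.0015, 0.0005, 0, 0, 0, -0.3, 0.36], [-0.0015, 0.0005, 0, 0, 0, -0.3, 0.36], [0, 0, 0, 0, 0, 0, 0.36], [0, 0, 0, 0, 0, 0, 0.36], [0, 0, 0, 0, 0, 0, 0.36]])

```text
time: 17.75
eef_pos: [444.5, -297.6, 73.9]
tool_rot: [0.003, 0.817, 0.576, 0.003]
force: [15.0, -5.1, -12.0]
grip_width: 27.1
```

```bash
python3 -c "
from h import *
st()"
```

```text
t 17.75 p [ 444.5 -297.6   73.9] R 154.7 a 0.348 joint 0.315 yaw -19.7 want -19.9 F [ 15.   -5.1 -12. ] Ft(ccw+) 15.9 Frad(out+) -0.3 w 27.1
```

Call:
jog_arm(moves=[[-0.002, 0.0005, 0, 0, 0, 0, 0.36], [-0.002, 0.001, 0, 0, 0, 0, 0.36], [0, 0, 0, 0, 0, 0, 0.36], [0, 0, 0, 0, 0, 0, 0.36]])

```text
time: 18.15
eef_pos: [441.8, -296.6, 74.1]
tool_rot: [0.005, 0.817, 0.576, 0.003]
force: [17.8, -6.8, -14.7]
grip_width: 27.5
```

```bash
python3 - <<'E'
from h import *
st()
n="side"; im=read_camera(n)[:,:,::-1]; crop(n,190,100,340,280,3.3,"n8"+n,im)
st()
E
```

```text
t 18.15 p [ 441.8 -296.6   74.1] R 154.7 a 0.366 joint 0.333 yaw -19.7 want -21.0 F [ 17.8  -6.8 -14.7] Ft(ccw+) 19.1 Frad(out+) 0.0 w 27.5
t 18.2 p [ 441.8 -296.6   74.1] R 154.7 a 0.366 joint 0.333 yaw -19.7 want -21.0 F [ 17.8  -6.2 -14.5] Ft(ccw+) 18.9 Frad(out+) -0.6 w 27.3
```

View pics/n8side.png

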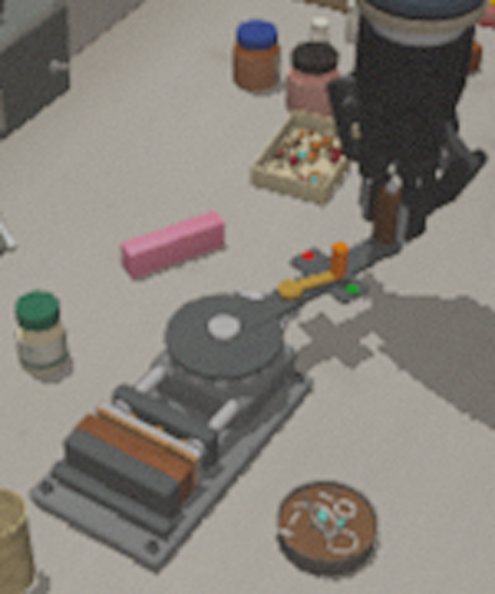

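The tightening stroke has come up solid: 19 N at rest, against about 5 N while stroking. The picture shows the pad closed on the bar. I ease off, open the fingers and lift.

Call:
jog_arm(moves=[[0.004, -0.001, 0, 0, 0, 0, 0.36], [0.004, -0.0015, 0, 0, 0, 0, 0.36], [0.002, 0, 0, 0, 0, 0, 0.2], [0, 0, 0, 0, 0, 0, -0.2], [0, 0, 0, 0, 0, 0, -0.3], [0, 0, 0, 0, 0, 0, -0.3]])

```text
time: 18.8
eef_pos: [445.1, -297.0, 73.2]
tool_rot: [-0.001, 0.817, 0.576, -0.0]
force: [0.4, 0.0, -0.5]
grip_width: 55.6
```

```bash
python3 -c "
from h import *
st()"
```

```text
t 18.8 p [ 445.1 -297.    73.2] R 153.9 a 0.345 joint 0.312 yaw -19.7 want -19.8 F [ 0.4  0.  -0.5] Ft(ccw+) 0.4 Frad(out+) -0.2 w 55.6
```

Call:
jog_arm(moves=[[0, 0, 0.02, 0, 0, 0, -0.3], [0, 0, 0.02, 0, 0, 0, -0.3], [0, 0, 0.02, 0, 0, 0, -0.3], [0, 0, 0.03, 0, 0, 0, -0.3], [0, -0.03, 0.03, 0, 0, 0, -0.3], [0, -0.04, 0.02, 0, 0, 0, -0.3], [0, -0.04, 0, 0, 0, 0, -0.3], [0, -0.04, 0, 0, 0, 0, -0.3], [0, 0, 0, 0, 0, 0, -0.3]])

```text
time: 19.7
eef_pos: [442.9, -452.5, 212.1]
tool_rot: [-0.0, 0.819, 0.573, -0.002]
force: [0.5, -0.7, -0.0]
grip_width: 55.4
```

```bash
python3 - <<'E'
from h import *
st()
for n,b in (("top",(160,130,360,290)),("side",(170,100,340,280))):
    im=read_camera(n)[:,:,::-1]; crop(n,*b,3.3,"f"+n,im); cv2.imwrite(f"pics/raw_{n}F.png",im)
E
```

```text
t 19.7 p [ 442.9 -452.5  212.1] R 305.2 a 0.179 joint 0.146 yaw -20.0 want -10.3 F [ 0.5 -0.7 -0. ] Ft(ccw+) 0.6 Frad(out+) 0.6 w 55.4
```

View pics/ftop.png

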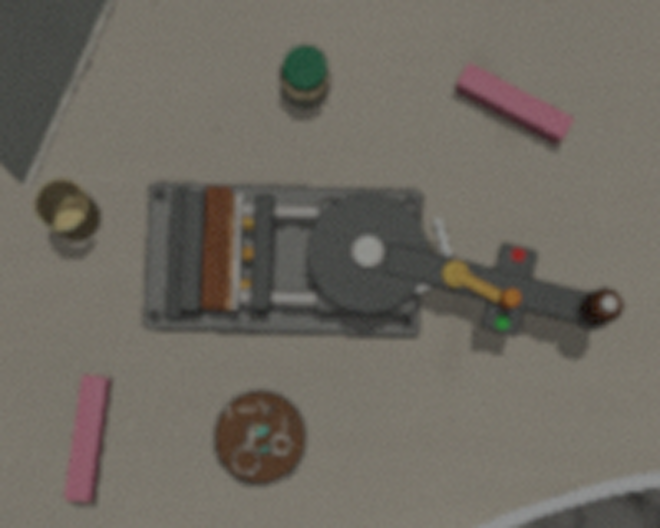

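View pics/fside.png

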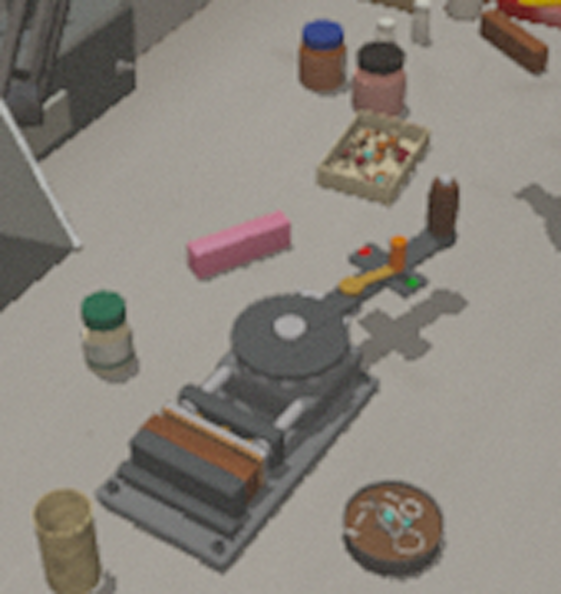

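The top view shows the lever nub (511,297) on the green side, and the bar (220,248) shut between the fixed jaw and the pad. The can, jar and tin stand where they did. The gripper is clear and the forces read about zero, so I hand in.

```bash
python3 - <<'E'
from h import *
a=cv2.imread("pics/raw_top0.png");b=cv2.imread("pics/raw_topF.png")
for nm,(u0,v0,u1,v1) in dict(can=(165,178,195,210),jar=(240,138,265,165),tin=(220,245,256,280)).items():
    s,_=cv2.phaseCorrelate(a[v0:v1,u0:u1,1].astype(np.float32),b[v0:v1,u0:u1,1].astype(np.float32)); print(nm,np.round(s,2))
print(arm.hand_in())
E
```

```text
can [-0.17  0.09]
jar [0.59 0.66]
tin [0.06 0.08]
the job is handed in; nothing more can be done
None
```

I flipped the lever from red to green. Then I worked the handle by its knob: one return swing, two full tightening strokes, and a third that came up solid at a handle angle of about 0.3 rad. I let go, lifted clear and handed in at about 20 s, well inside the 66 s limit.

- **Tightness:** tightening strokes took about 4.5 to 6 N at the knob. At the end the handle kept pushing back 8.6 N, rising steadily to 19 N at rest as I pressed on. The stop gave slightly, like a spring. I did not make a second stroke to confirm it.
- **Picture after letting go:** the lever is at green, the bar is shut between the fixed jaw and the pad, and the gripper touches nothing, with forces about zero.
- **Can, jar and tin:** comparing the first and last top pictures, the can and tin shifted by less than 0.2 pixel. The jar read 0.6 to 0.7 pixel, about 1 to 1.5 mm. I take that as noise, since the arm never came near it, but I did not check further.

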